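# Hold the belt guard open for a belt change

## Task

I need both hands for a belt change on the belt grinder: turn the steel turn button on its grey belt guard until the bar lines up with the slot it pokes through, then lift the guard by its black handle until it stands 60 degrees open. The guard falls shut by itself, so finish while still holding it by the handle, steady at 60 degrees, and leave the other things on the bench where they lie.

Things in the scene. Friction and masses are not known exactly. Their poses are not given: they have to be found in the camera images.
- grinder: Belt grinder tilted flat, bolted to the bench; place and yaw vary. Origin on the bench under the guard's middle; x points from the guard's free front edge to its hinge (away from the robot), y along the hinge to the 150 mm black rubber wheel, z up. Shut guard: front at x -105 mm, ends at y +-130, top at z 116.5. Beyond y 140: work rest 70 mm high, belt 102, lever behind hinge 130.
- guard (a joint): Opening angle in rad of the belt guard, a grey sheet-steel cover 203 x 260 mm with 60 mm front skirt, 0.6 to 0.9 kg: 0 shut (level), 1.047 = 60 degrees, stop at 1.35. It lifts freely (no spring, 4 to 6 N at the handle when shut, less higher up) and falls shut from anywhere when let go. With the turn button across the slot it lifts only about 1 degree.
- handle (a point): Middle of the grip bar of the black D handle on the guard's top near its front edge: round, 12 mm diameter, 100 mm long, parallel to the hinge, 45 mm above the plate, on an upright at each end. Shut, it lies at (-80, 60, 162) mm in grinder; it swings up and back about the hinge line, radius 186 mm. The round bar can turn between gripping fingers.
- hinge (a point): Middle of the guard's hinge line, 115 mm above the bench; the hinge line runs along y of grinder.
- latch (a joint): Angle in rad of the turn button about its upright axis, positive counter-clockwise from above. 0, 3.14 or -3.14 = bar in line with the slot, guard free; 1.57 = across it, locked. The guard passes within 0.3 rad of in line. Starts between 0.75 and 2.35, turns freely either way, stays where left (friction 0.06 N m).
- latch_grip (a point): Centre of the turn button's bar, on its turning axis, 130 mm above the bench. The bar is an upright steel fin 50 mm long (point's y axis), 12 mm thick (point's x axis), 24 mm tall, from 118 to 142 mm above the bench, its foot 1.5 mm above the guard's top.
- slot (a point): Centre of the slot (guard shut) through which the turn button pokes, at (-75, -70, 116.5) mm in the frame of grinder. The slot is 64 mm along y of grinder (parallel to hinge and front edge) by 30 mm along x, with a bright aluminium border.
- blank: Bystander, leave it alone: knife blank, flat bright steel, 230 x 34 x 4 mm; origin at its underside.
- stick: Bystander, leave it alone: tan crepe-rubber belt-cleaning stick, 200 x 38 x 36 mm; origin at its underside.
- spanner: Bystander, leave it alone: steel spanner, 190 mm long; origin at its underside.
- tin: Bystander, leave it alone: grey-painted tin, 66 mm diameter, 100 mm tall; origin at its underside.
- dye: Bystander, leave it alone: glass jar with black cap and paper label, 52 mm diameter, 75 mm tall; origin at its underside.
- caliper: Bystander, leave it alone: steel caliper with a black display, 230 mm long, 14 mm thick; origin at its underside.

How it is judged:
On the way, in this order (a step that is already met when the one before it is completed fails the run):
1. the turn button is in line with the slot (within 0.3 rad) while the guard is still shut ((value of joint latch between -0.3 and 0.3 rad or value of joint latch between 2.842 and 3.442 rad or value of joint latch between -3.442 and -2.842 rad) and value of joint guard below 0.06 rad), for 0.1 s.
2. the fingers lift the guard (value of joint guard above 0.5 rad and contact force between the fingers and guard above 0.5 N), for 0.1 s.
At the end, for the whole second after the job is handed in: Through the last second the guard stands open at 60 degrees, within 5 either way, still (under 0.1 rad/s), carried by the fingers (over 1 N), which are at its handle (TCP within 60 mm of the middle of the bar) (value of joint guard between 0.96 and 1.134 rad and velocity of joint guard between -0.1 and 0.1 rad/s and contact force between the fingers and guard above 1 N and distance between the grasp point and handle below 0.06 m); the arm keeps its last pose, push and grip.
It fails at once if a bystander is moved more than 30 mm (distance of any of blank, stick, spanner, tin, dye, caliper from where it was at the start of the episode above 0.03 m).
It also fails if it takes over 48 s, if anything falls off the work surface, if the arm or the gripper's body presses on something with over 40 N, if the wrist force passes 120 N, or if a joint passes its speed limit or range.

## Robot

A 6-joint arm with a two-finger parallel gripper is mounted at the origin on the work surface. World frame = base frame: x ahead of the robot, y to its left, z up, the work surface at z = 0. Lengths are in m, angles in rad, forces in N, time in s.
With the tool pointing down it reaches from about 0.225 to 0.875 m from the base axis. Payload 3.4 kg.
Tool frame: the origin (TCP) lies between the finger pads, 19 mm behind the fingertips; this is the grasp point; z points along the fingers, y is the line along which they close (so a half turn about z gives the same grasp; the last joint's range is limited). The gripper opens to 85 mm and grips with 20 to 120 N. Pads are 22 mm wide; open, the fingers measure 114 mm over their backs; the gripper's body (76 mm by 85 mm) begins 54 mm behind the grasp point. The pads swing forward as they close: fully open they stand 13 mm farther back than shut.
Start: joints at [-1.297, 0.276, 1.505, -0, 1.361, -0.121], TCP at [0.221, -0.531, 0.25] pointing down, gripper open.
Joint ranges: [-2.89, 2.89], [-0.75, 2.08], [0.22, 2.7], [-1.18, 4.32], [0.11, 2.71], [-2.7, 2.7]. Speed limits (rad/s): [2.57, 2.57, 3.14, 3.14, 3.14, 3.14].

## Interface

Orientations are given as a unit quaternion [w, x, y, z].
In Python, from workcell import ctrl, eyes gives the robot as it stands.
- The arm moves only by the tool step_arm, never from a script. Its argument "rows" is text: rows parted by semicolons, each of 7 numbers parted by spaces: the opening, from 0 (shut) to 1 (fully open), then the shift along the world's x, y, z normalised to -1 to 1, where 1 is 10 cm, then the turn, a rotation vector about the world's x, y, z normalised to -1 to 1, where 1 is pi/4 rad. In form: claw x y z wx wy wz; .... A call has 1 to 20 rows; each row is the pose to reach, as a shift and turn from the pose commanded when the call began; what a row does not reach only later rows make up. A row lasts 1/10 s, in which the tool goes at most 50 mm and 8.59 degrees, less where a joint would pass 70% of its speed; a pose out of reach is approached as far as the arm can. A call with a number of a shift or a turn outside -1 to 1 is refused whole. A call with a gripper value outside its range is refused whole. The fingers move at their own pace and stop on an object; the grip force is fixed at half the most. Time passes only in rows, so rows that repeat a pose let the fingers close. It gives the time, the measured TCP pose, the force, the opening and the grip force at its end, in the units of the state.
- ctrl.observe(): the state, without advancing time (a new reading comes with each control period).
- eyes.get_image(name): name is "scene" or "top" or "wrist"; returns the picture (384x512x3 uint8, red, green, blue); there is no depth.
- eyes.get_calibration(name): a dict with "fx", "fy", "cx", "cy" (pixels), "k1" (the pictures are not rectified: a ray, as slopes to the right and down, at radius r is drawn at 1 + k1 r^2 times it, then the intrinsics apply), "R" (3x3) and "t" (3): a world point X has camera coordinates R X + t; the wrist camera has in their place "mount" (4x4, takes a point from camera to tool coordinates, whose origin is the TCP and whose axes are the flange's). Camera axes: x right, y down, z forward; pixel columns grow to the right and rows downward; lengths in m; the calibration is good to about 2 mm. A picture is of the moment at which its call begins: read the wrist's pose just before it. get_calibration takes no time and is no camera call.
- ctrl.sign_off(): hands the job in; it is judged then, once.
The state is a dict: "time_s": time; "qpos": joint angles; "qd": joint speeds; "tau": joint torques, N m; "position": TCP position; "tool_rot": TCP orientation; "contact_force": force on the tool from outside, world axes, zero at the start; "ft_torque": the same for the moment, N m; "width": finger opening in m; "gripper_force": force on a finger pad.
Only numpy, scipy, OpenCV 4.12 (cv2) and the standard library are available. Lean on these libraries where they do the work, as an engineer would, in place of code of your own. Each camera call takes 0.05 s, during which the arm holds its last target. There are 200 camera calls.

## Working session

There is one attempt and no reset: what is moved stays moved. The work goes in short steps, Python scripts to look and compute and a tool call to move; the robot and the scene stay as the last step left them, time stands still between calls to the robot, and variables do not carry over. Pictures are saved under pics/ and viewed, at most 10 in all, crops included, and the job is handed in when it is done.

Besides the shell and the picture viewer there is one more tool, called after ">>>" by a JSON object that holds its "fn" and its "kwargs". step_arm: Moves the arm, as the interface text tells. Scaled input: -1 to 1 covers 10 cm each way for a shift and pi/4 rad each way for a turn. Its arguments: {"type":"object","properties":{"rows":{"type":"string"}},"required":["rows"]}

```bash
mkdir -p pics; ls; cat > h.py <<'E'
import numpy as np, cv2
from workcell import ctrl, eyes
from scipy.spatial.transform import Rotation as Ro
def snap(n,f):
    im=eyes.get_image(n); cv2.imwrite(f'pics/{f}.png',im[:,:,::-1]); return im
def cam(n):
    c=eyes.get_calibration(n)
    if n=='wrist':
        s=ctrl.observe(); q=s['tool_rot']; T=np.eye(4); T[:3,:3]=Ro.from_quat([q[1],q[2],q[3],q[0]]).as_matrix(); T[:3,3]=s['position']
        M=np.linalg.inv(T@np.array(c['mount'])); return c,M[:3,:3],M[:3,3]
    return c,np.array(c['R']),np.array(c['t'])
def proj(C,X):
    c,R,t=C; p=np.atleast_2d(X)@R.T+t; p=p[:,:2]/p[:,2:]; r2=(p**2).sum(1,keepdims=True); p=p*(1+c['k1']*r2)
    return p*[c['fx'],c['fy']]+[c['cx'],c['cy']]
def at_z(C,uv,z):
    c,R,t=C; d=(np.atleast_2d(uv)-[c['cx'],c['cy']])/[c['fx'],c['fy']]; p=d.copy()
    for _ in range(20): p=d/(1+c['k1']*(p**2).sum(1,keepdims=True))
    r=np.c_[p,np.ones(len(p))]@R; o=-R.T@t
    return o+r*((z-o[2])/r[:,2])[:,None]
E
python3 - <<'E'
from h import *
a=snap('top','top0'); b=snap('scene','scene0')
for n in('top','scene'):
    c,R,t=cam(n); print(n,c['fx'],c['k1'],(-R.T@t).round(3),R.round(2).tolist())
s=ctrl.observe(); print(s['time_s'],s['tool_rot'],eyes.get_calibration('wrist')['mount'])
E
```

```text
pics
top 408.24762713213795 0.021115183097005222 [ 0.446 -0.022  1.279] [[0.0, -1.0, 0.02], [-0.99, -0.0, -0.1], [0.1, -0.02, -0.99]]
scene 383.61140745338497 -0.014295691207637224 [0.897 0.557 0.781] [[-0.87, 0.49, -0.02], [0.35, 0.6, -0.72], [-0.34, -0.63, -0.7]]
0.1 [-8.59988574e-04  9.80582072e-01  1.96107258e-01 -6.17197945e-05] [[-4.16375546e-04 -9.52440119e-01 -3.04725527e-01  7.73915168e-02]
 [ 9.99999688e-01 -1.91945072e-04 -7.66457708e-04  1.11510867e-03]
 [ 6.71514507e-04 -3.04725751e-01  9.52439901e-01 -1.24077772e-01]
 [ 0.00000000e+00  0.00000000e+00  0.00000000e+00  1.00000000e+00]]
```

View pics/top0.png

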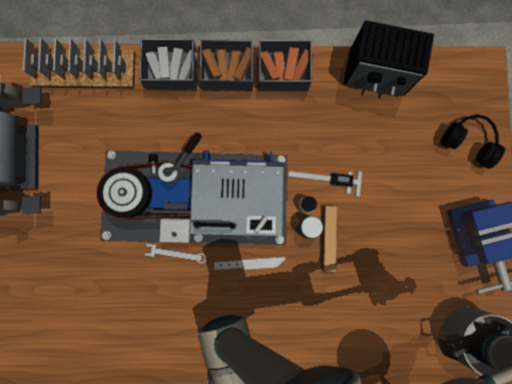

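View pics/scene0.png

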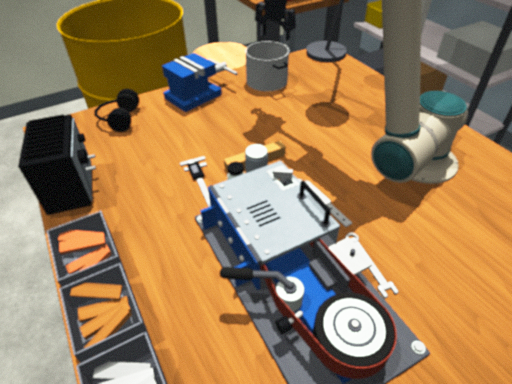

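The top view shows the guard plate at about (191–287, 163–243), the handle along (195–237, 224), and the latch in its slot near (262, 225). The blank, spanner, stick, dye and tin lie close by. The scene view agrees with this. Next I'll zoom in on the guard.

```bash
python3 - <<'E'
from h import *
im=cv2.imread('pics/top0.png')[145:275,180:345]
cv2.imwrite('pics/topz.png',cv2.resize(im,None,fx=4.8,fy=4.6,interpolation=cv2.INTER_CUBIC)[:600])
E
```

```text
(no output)
```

View pics/topz.png

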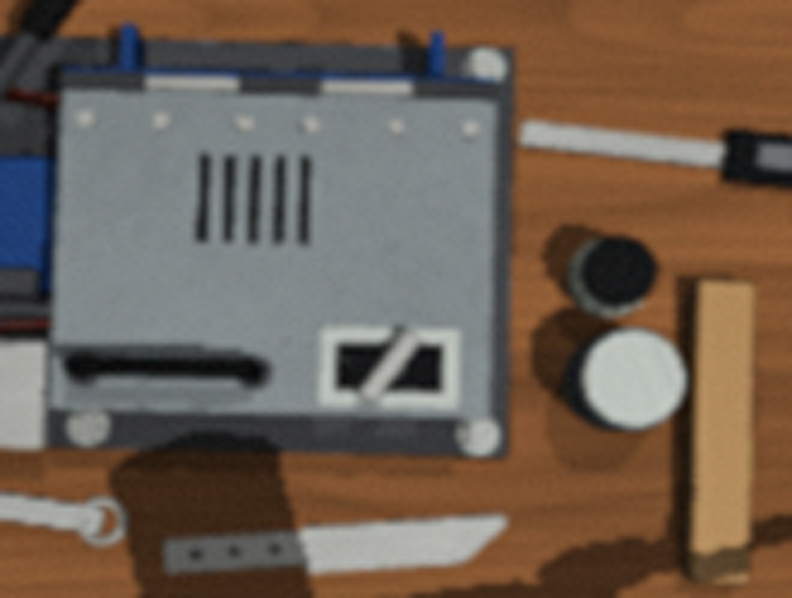

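The zoom (×4.8/4.6) shows the inner slot at (336–444, 344–393), the fin from (370, 398) to (412, 334), the handle bar ends at (80, 366) and (255, 371), and the plate's front corners at (50, 410) and (494, 414). I'll fit the grinder pose to these points.

```bash
python3 - <<'E'
from h import *
from scipy.optimize import least_squares
C=cam('top')
Z=lambda p:(np.array(p)+.5)/[4.8,4.6]+[180,145]-.5
pts=[((-105,130,116.5),(50,410)),((-105,-130,116.5),(494,414)),((-75,-70,116.5),(390,368)),((-75,-38,116.5),(336,367)),((-75,-102,116.5),(444,370)),((-80,110,165),(75,364)),((-80,10,165),(263,371))]
L=np.array([p[0] for p in pts])/1e3; uv=np.array([Z(p[1]) for p in pts])
W=lambda v,P:np.c_[P[:,:2]@np.array([[np.cos(v[2]),-np.sin(v[2])],[np.sin(v[2]),np.cos(v[2])]]).T+v[:2],P[:,2]]
r=least_squares(lambda v:(proj(C,W(v,L))-uv).ravel(),[.5,0,0],loss='soft_l1'); v=r.x
print(v,(proj(C,W(v,L))-uv).round(1).tolist())
f=at_z(C,[Z((370,398)),Z((412,334))],.142); d=f[1]-f[0]; print('fin',f.round(3).tolist(),np.hypot(*d[:2]),'axis angle from world x',np.arctan2(d[1],d[0]))
d0=-np.arctan2(d[0],d[1])-v[2]; print('latch',d0,d0%np.pi)
print('slot,handle',W(v,np.array([[-.075,-.07,.13],[-.08,.06,.162],[.1,0,.115]])).round(4).tolist())
for n,z,p in [('tin',.1,(633,378)),('dye',.075,(615,270)),('tin r',.1,(580,378)),('blank',.004,(320,545)),('blankTip',.004,(508,518)),('spanEnd',.01,(100,520)),('stick',.036,(722,280))]: print(n,at_z(C,Z(p),z).round(3).tolist())
np.save('v.npy',v)
E
```

```text
[ 0.56544438  0.0222662  -0.0190519 ] [[0.3, -0.1], [-0.4, 0.8], [0.3, -0.2], [0.3, -0.2], [0.3, -0.4], [0.1, 0.5], [-2.2, -0.3]]
fin [[0.47, -0.033, 0.142], [0.508, -0.058, 0.142]] 0.045697190413653374 axis angle from world x -0.5615908906996568
latch -2.11333532129014 1.028257332299653
slot,handle [[0.4891, -0.0463, 0.13], [0.4866, 0.0838, 0.162], [0.6654, 0.0204, 0.115]]
tin [[0.483, -0.192, 0.1]]
dye [[0.553, -0.185, 0.075]]
tin r [[0.483, -0.16, 0.1]]
blank [[0.374, -0.003, 0.004]]
blankTip [[0.392, -0.124, 0.004]]
spanEnd [[0.391, 0.138, 0.01]]
stick [[0.55, -0.259, 0.036]]
```

The fit is good. The latch is at about 1.03 rad, so I'll turn it clockwise. I'll approach with tool x at +2.58 rad, which is +2.19 rad from now, so the last joint stays in range.

>>> {"fn": "step_arm", "kwargs": {"rows": "0.6 0.27 0.48 0 0 0 0.18; 0.6 0.54 0.97 0 0 0 0.37; 0.6 0.54 0.97 0 0 0 0.56; 0.6 0.54 0.97 0 0 0 0.56"}}

```text
time_s: 0.5
position: [0.2758, -0.4317, 0.2499]
tool_rot: [-0.0, 0.914, 0.406, 0.0]
contact_force: [-0.1, 0.6, -0.7]
width: 0.0511
gripper_force: 0.0
```

>>> {"fn": "step_arm", "kwargs": {"rows": "0.6 0.27 0.48 0 0 0 0.18; 0.6 0.54 0.97 0 0 0 0.37; 0.6 0.54 0.97 0 0 0 0.56; 0.6 0.54 0.97 0 0 0 0.56"}}

```text
time_s: 0.9
position: [0.3296, -0.3363, 0.25]
tool_rot: [0.0, 0.804, 0.595, -0.0]
contact_force: [-0.7, -0.6, 0.6]
width: 0.0511
gripper_force: 0.0
```

```bash
python3 -c "
from h import *
s=ctrl.observe();print(s['time_s'],np.round(s['qpos'],3),np.round(s['position'],4),s['tool_rot'],s['width'])"
```

```text
0.9 [-0.943  0.118  1.712 -0.     1.311 -0.646] [ 0.3296 -0.3363  0.25  ] [ 1.62039175e-04  8.04039589e-01  5.94575730e-01 -1.21243694e-04] 0.05112914203082414
```

>>> {"fn": "step_arm", "kwargs": {"rows": "0.6 0.27 0.48 0 0 0 0.18; 0.6 0.53 0.97 0 0 0 0.37; 0.6 0.53 0.97 0 0 0 0.56; 0.6 0.53 0.97 0 0 0 0.56"}}

```text
time_s: 1.3
position: [0.3827, -0.2403, 0.25]
tool_rot: [0.0, 0.656, 0.755, -0.0]
contact_force: [-0.6, 0.2, 0.1]
width: 0.0512
gripper_force: 0.0
```

>>> {"fn": "step_arm", "kwargs": {"rows": "0.6 0.27 0.48 0 0 0 0.18; 0.6 0.53 0.97 0 0 0 0.37; 0.6 0.53 0.97 0 0 0 0.56; 0.6 0.53 0.97 0 0 0 0.56"}}

```text
time_s: 1.7
position: [0.436, -0.1438, 0.2499]
tool_rot: [0.0, 0.476, 0.879, -0.0]
contact_force: [-0.2, -0.4, -0.1]
width: 0.0512
gripper_force: 0.0
```

>>> {"fn": "step_arm", "kwargs": {"rows": "0.6 0.27 0.48 0 0 0 0.18; 0.6 0.53 0.97 0 0 0 0.37; 0.6 0.53 0.97 0 0 0 0.56; 0.6 0.53 0.97 0 0 0 0.56; 0.6 0.53 0.97 0 0 0 0.56"}}

```text
time_s: 2.2
position: [0.488, -0.0481, 0.2498]
tool_rot: [-0.0, 0.275, 0.962, -0.001]
contact_force: [1.1, -0.9, -0.7]
width: 0.051
gripper_force: 0.0
```

```bash
python3 - <<'E'
from h import *
C=cam('wrist'); im=snap('wrist','w0')
s=ctrl.observe();print(s['time_s'],np.round(s['qpos'],3),np.round(s['position'],4),2*np.arctan2(s['tool_rot'][2],s['tool_rot'][1]))
v=np.load('v.npy');c,sn=np.cos(v[2]),np.sin(v[2])
g=np.array([[-.075+i*.015,-.07+j*.032,.1165] for i,j in((-1,-1),(-1,1),(1,1),(1,-1))]+[[-.075,-.07,.142]])
g[:,:2]=g[:,:2]@np.array([[c,sn],[-sn,c]])+v[:2]; print(proj(C,g).round(0).tolist())
E
```

```text
2.25 [-2.390e-01  1.480e-01  1.676e+00 -1.000e-03  1.318e+00 -1.254e+00] [ 0.4878 -0.0481  0.2499] 2.5859052010040404
[[221.0, 196.0], [278.0, 163.0], [293.0, 189.0], [237.0, 221.0], [257.0, 201.0]]
```

View pics/w0.png

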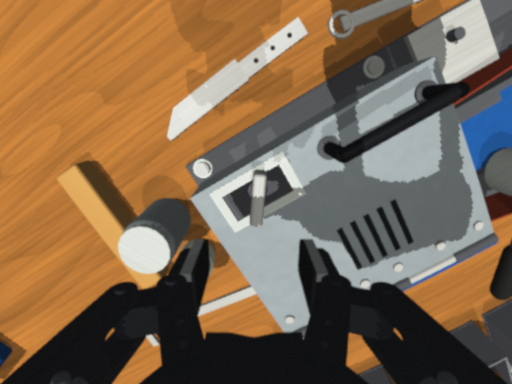

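The wrist view shows the slot where the fit predicts it, with the fin top running from about (261, 171) to (257, 224). I'll convert that to world coordinates.

```bash
python3 - <<'E'
from h import *
C=cam('wrist'); v=np.load('v.npy')
f=at_z(C,[(261,171),(257,224)],.142); d=f[1]-f[0]
print(f.mean(0),np.hypot(*d[:2]),'latch',(np.arctan2(d[1],d[0])-np.pi/2-v[2])%np.pi)
im=cv2.imread('pics/w0.png')[140:240,200:310]; cv2.imwrite('pics/w0z.png',cv2.resize(im,None,fx=6,fy=6,interpolation=cv2.INTER_CUBIC)[:600])
E
```

```text
[ 0.48749345 -0.04366789  0.142     ] 0.04955775322396449 latch 0.9681110137149851
```

View pics/w0z.png

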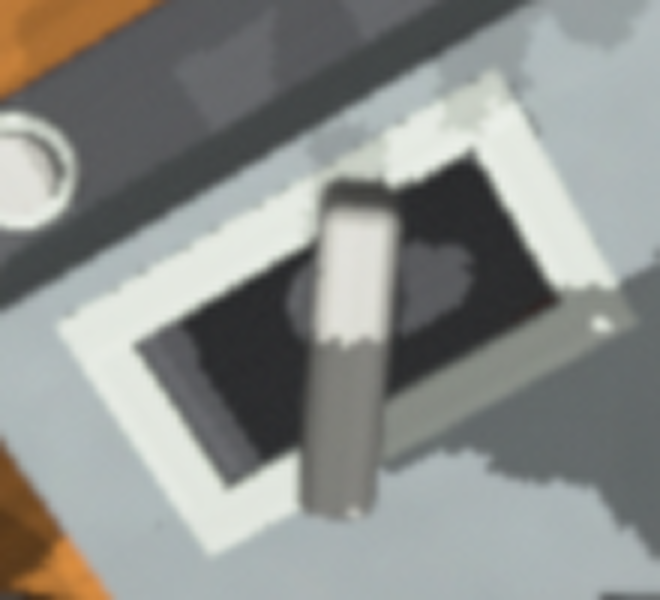

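The zoom puts the fin's top face from (260, 174) to (256, 225) in the full picture, so the latch is at about 0.97 rad and the TCP is already centred. I'll descend and grip the fin.

>>> {"fn": "step_arm", "kwargs": {"rows": "0.6 0 0 -0.3 0 0 -0.08; 0.6 0 0 -0.6 0 0 -0.08; 0.6 0 0 -0.8 0 0 -0.08; 0.6 0 0 -0.9 0 0 -0.08; 0.6 0 0 -0.9 0 0 -0.08"}}

```text
time_s: 2.75
position: [0.4871, -0.047, 0.159]
tool_rot: [-0.001, 0.302, 0.953, -0.0]
contact_force: [-0.6, 0.9, 0.8]
width: 0.0513
gripper_force: 0.0
```

>>> {"fn": "step_arm", "kwargs": {"rows": "0.6 0 0 -0.1 0 0 0; 0.6 0 0 -0.18 0 0 0; 0.6 0 0 -0.18 0 0 0; 0 0 0 -0.18 0 0 0; 0 0 0 -0.18 0 0 0; 0 0 0 -0.18 0 0 0; 0 0 0 -0.18 0 0 0; 0 0 0 -0.18 0 0 0; 0 0 0 -0.18 0 0 0"}}

```text
time_s: 3.65
position: [0.4891, -0.0449, 0.1427]
tool_rot: [0.001, 0.301, 0.954, 0.001]
contact_force: [0.9, 5.4, 3.8]
width: 0.0105
gripper_force: 61.9
```

>>> {"fn": "step_arm", "kwargs": {"rows": "0 0.01 0.01 0 0 0 -0.1; 0 0.01 0.01 0 0 0 -0.2; 0 0.01 0.01 0 0 0 -0.3; 0 0.01 0.01 0 0 0 -0.4; 0 0.01 0.01 0 0 0 -0.5; 0 0.01 0.01 0 0 0 -0.62; 0 0.01 0.01 0 0 0 -0.62"}}

```text
time_s: 4.35
position: [0.4894, -0.0445, 0.1427]
tool_rot: [0.0, 0.522, 0.853, 0.0]
contact_force: [-0.4, 3.1, 5.7]
width: 0.0108
gripper_force: 62.2
```

>>> {"fn": "step_arm", "kwargs": {"rows": "0 0 0 0 0 0 -0.1; 0 0 0 0 0 0 -0.2; 0 0 0 0 0 0 -0.3; 0 0 0 0 0 0 -0.4; 0 0 0 0 0 0 -0.5; 0 0 0 0 0 0 -0.63; 0 0 0 0 0 0 -0.63; 0 0 0 0 0 0 -0.63"}}

```text
time_s: 5.15
position: [0.4898, -0.0444, 0.1427]
tool_rot: [0.0, 0.714, 0.7, 0.001]
contact_force: [1.6, 3.8, 5.8]
width: 0.0108
gripper_force: 62.2
```

>>> {"fn": "step_arm", "kwargs": {"rows": "0.6 0 0 0 0 0 0; 0.6 0 0 0 0 0 0; 0.6 0 0 0 0 0 0; 0.6 0 0 0.05 0 0 0; 0.6 0 0 0.3 0 0 0; 0.6 0 0 0.7 0 0 0; 0.6 0 0 1 0 0 0; 0.6 0 0 1 0 0 0; 0.6 0 0 1 0 0 0"}}

```text
time_s: 6.05
position: [0.4893, -0.045, 0.2427]
tool_rot: [0.001, 0.715, 0.7, 0.0]
contact_force: [0.0, 0.1, -0.4]
width: 0.0511
gripper_force: 0.0
```

```bash
python3 - <<'E'
from h import *
C=cam('wrist'); im=snap('wrist','w1')
s=ctrl.observe();print(s['time_s'],np.round(s['qpos'],3),np.round(s['position'],4))
v=np.load('v.npy');c,sn=np.cos(v[2]),np.sin(v[2])
g=np.array([[-.08,.11,.162],[-.08,.06,.162],[-.08,.01,.162],[-.075,-.07,.142]])
g[:,:2]=g[:,:2]@np.array([[c,sn],[-sn,c]])+v[:2]; print(proj(C,g).round(0).tolist())
E
```

```text
6.1 [-0.233  0.154  1.689 -0.     1.299 -0.212] [ 0.4886 -0.0448  0.2416]
[[245.0, -52.0], [245.0, 31.0], [246.0, 107.0], [253.0, 204.0]]
```

View pics/w1.png

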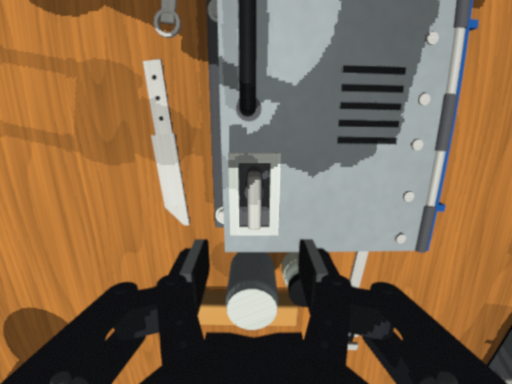

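The fin now lies in line with the slot, from (255, 172) to (253, 227). The handle bar is at column 247, where the fit predicts it. Now I'll move to the handle.

>>> {"fn": "step_arm", "kwargs": {"rows": "0.6 0 0.3 0 0 0 0; 0.6 0 0.7 0 0 0 0; 0.6 0 1 0 0 0 0; 0.6 0 1 0 0 0 0"}}

```text
time_s: 6.5
position: [0.4878, 0.0581, 0.2403]
tool_rot: [-0.002, 0.713, 0.701, -0.001]
contact_force: [-0.1, 0.2, -0.1]
width: 0.0511
gripper_force: 0.0
```

>>> {"fn": "step_arm", "kwargs": {"rows": "0.6 -0.01 0.15 0 0 0 0; 0.6 -0.01 0.28 0 0 0 0; 0.6 -0.01 0.28 -0.2 0 0 0; 0.6 -0.01 0.28 -0.5 0 0 0; 0.6 -0.01 0.28 -0.7 0 0 0; 0.6 -0.01 0.28 -0.8 0 0 0; 0.6 -0.01 0.28 -0.8 0 0 0; 0 -0.01 0.28 -0.8 0 0 0; 0 -0.01 0.28 -0.8 0 0 0; 0 -0.01 0.28 -0.8 0 0 0; 0 -0.01 0.28 -0.8 0 0 0; 0 -0.01 0.28 -0.8 0 0 0; 0 -0.01 0.28 -0.8 0 0 0"}}

```text
time_s: 7.8
position: [0.4878, 0.0832, 0.1632]
tool_rot: [0.0, 0.715, 0.699, 0.0]
contact_force: [-2.9, 0.3, 5.8]
width: 0.0099
gripper_force: 58.5
```

>>> {"fn": "step_arm", "kwargs": {"rows": "0 0.02 0 0.08 0 0 0; 0 0.05 0 0.15 0 0 0; 0 0.08 0 0.23 0 0 0; 0 0.11 0 0.3 0 0 0; 0 0.14 0 0.38 0 0 0; 0 0.18 0 0.45 0 0 0; 0 0.18 0 0.45 0 0 0"}}

```text
time_s: 8.5
position: [0.5053, 0.0828, 0.2084]
tool_rot: [-0.0, 0.715, 0.7, -0.001]
contact_force: [-7.9, -1.4, 0.3]
width: 0.0098
gripper_force: 58.5
```

>>> {"fn": "step_arm", "kwargs": {"rows": "0 0.03 0 0.07 0 0 0; 0 0.08 0 0.14 0 0 0; 0 0.13 0 0.21 0 0 0; 0 0.18 0 0.27 0 0 0; 0 0.23 0 0.33 0 0 0; 0 0.29 0 0.39 0 0 0; 0 0.35 -0.01 0.45 0 0 0; 0 0.41 -0.01 0.5 0 0 0; 0 0.47 -0.01 0.55 0 0 0; 0 0.53 -0.01 0.6 0 0 0; 0 0.53 -0.01 0.6 0 0 0"}}

```text
time_s: 9.6
position: [0.5581, 0.0817, 0.2702]
tool_rot: [-0.0, 0.715, 0.7, -0.001]
contact_force: [-11.1, -3.2, 6.1]
width: 0.0099
gripper_force: 58.8
```

```bash
python3 - <<'E'
from h import *
s=ctrl.observe();print(s['time_s'],np.round(s['qpos'],3),np.round(s['position'],4),np.round(s['contact_force'],1),np.round(s['ft_torque'],2))
b=snap('scene','s1')[100:310,150:430]; cv2.imwrite('pics/s1z.png',cv2.resize(b,None,fx=2.8,fy=2.8)[:,:,::-1])
E
```

```text
9.6 [ 2.300e-02  2.500e-01  1.492e+00 -1.000e-03  1.402e+00  4.400e-02] [0.5581 0.0817 0.2702] [-11.1  -3.2   6.1] [-0.38  2.03  0.02]
```

View pics/s1z.png

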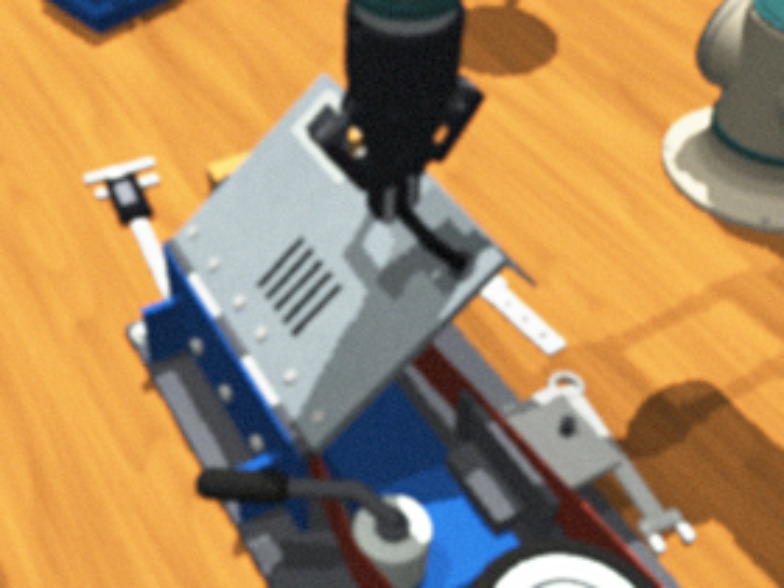

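The scene view shows the guard about 40° open with the gripper on the bar and nothing else touched. I'll finish the arc slowly.

>>> {"fn": "step_arm", "kwargs": {"rows": "0 0.07 0 0.05 0 0 0; 0 0.13 0 0.1 0 0 0; 0 0.2 0 0.14 0 0 0; 0 0.27 0 0.17 0 0 0; 0 0.35 -0.01 0.21 0 0 0; 0 0.43 -0.01 0.24 0 0 0; 0 0.5 -0.01 0.27 0 0 0; 0 0.55 -0.01 0.28 0 0 0; 0 0.58 -0.01 0.29 0 0 0; 0 0.58 -0.01 0.29 0 0 0; 0 0.58 -0.01 0.29 0 0 0; 0 0.58 -0.01 0.29 0 0 0"}}

```text
time_s: 10.85
position: [0.6188, 0.0804, 0.3005]
tool_rot: [0.003, 0.715, 0.699, 0.002]
contact_force: [-5.0, -2.8, 7.1]
width: 0.0095
gripper_force: 61.5
```

```bash
python3 - <<'E'
from h import *
s=ctrl.observe();p=s['position'];print(s['time_s'],np.round(p,4),np.round(s['contact_force'],1),s['width'],s['gripper_force'])
v=np.load('v.npy');c,sn=np.cos(v[2]),np.sin(v[2])
G=np.array([[c,sn],[-sn,c]])
l=G.dot(p[:2]-v[:2]); print('local',l,'angle',np.degrees(np.arctan2(p[2]-.115,.1-l[0]))-14.63,np.hypot(p[2]-.115,.1-l[0]))
b=snap('scene','s2'); t=snap('top','t2')
for n,im in(('scene',b),('top',t)):
    C=cam(n); o=im.copy()
    for th,col in((55,(255,0,0)),(60,(0,255,0)),(65,(0,0,255))):
        a=np.radians(th); P=[]
        for x,y,z in((-.105,.13,.1165),(-.105,-.13,.1165),(.098,-.13,.1165),(.098,.13,.1165)):
            dx,dz=x-.1,z-.115; P.append([.1+dx*np.cos(a)+dz*np.sin(a),y,.115-dx*np.sin(a)+dz*np.cos(a)])
        P=np.array(P);P[:,:2]=P[:,:2]@G+v[:2]
        cv2.polylines(o,[np.round(proj(C,P)*16).astype(np.int32)],True,col,1,cv2.LINE_AA,4)
    o=o[100:310,150:430] if n=='scene' else o[140:290,150:350]
    cv2.imwrite(f'pics/{n}_ov.png',cv2.resize(o,(390*2//2,int(390*o.shape[0]/o.shape[1])),interpolation=cv2.INTER_CUBIC)[:,:,::-1])
a,b=cv2.imread('pics/scene_ov.png'),cv2.imread('pics/top_ov.png');h=min(len(a),len(b));cv2.imwrite('pics/ov.png',np.hstack([a[:h],b[:h]]))
E
```

```text
10.85 [0.6188 0.0804 0.3005] [-5.  -2.8  7.1] 0.00953858457603628 61.45525574684143
local [0.05224952 0.05910865] angle 60.93557671176375 0.19155992219605808
```

View pics/ov.png

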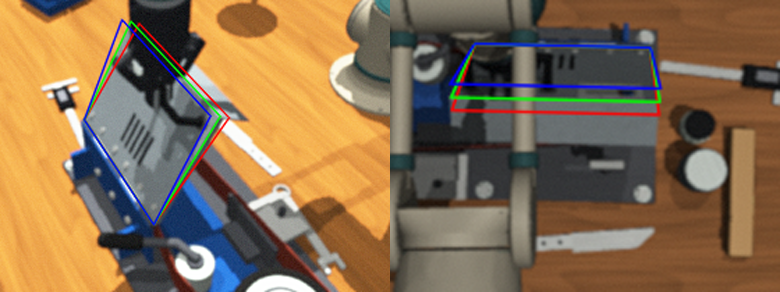

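The overlay shows the plate's front corners on the green 60° outline in both views. Kinematics give about 60.5°. I'll let it settle briefly, check and hand in.

>>> {"fn": "step_arm", "kwargs": {"rows": "0 0 0 0 0 0 0; 0 0 0 0 0 0 0; 0 0 0 0 0 0 0; 0 0 0 0 0 0 0; 0 0 0 0 0 0 0"}}

```text
time_s: 11.45
position: [0.6188, 0.0804, 0.3005]
tool_rot: [0.003, 0.715, 0.699, 0.002]
contact_force: [-5.3, -4.1, 7.7]
width: 0.0097
gripper_force: 61.5
```

```bash
python3 - <<'E'
from h import *
s=ctrl.observe();print(s['time_s'],np.round(s['position'],4),np.abs(s['qd']).max(),s['gripper_force'],np.round(s['contact_force'],1))
if np.abs(s['position']-np.array([.6188,.0804,.3005])).max()<.002 and s['gripper_force']>20: print(ctrl.sign_off())
E
```

```text
11.45 [0.6188 0.0804 0.3005] 0.0025518654518292467 61.45402908325195 [-5.3 -4.1  7.7]
the job is handed in; nothing more can be done
None
```

I turned the button in line with the slot, lifted the guard to about 60° and handed the job in at 11.5 s with the gripper still holding the handle steady; I saw no bystander move, though the hand-in gave no verdict.

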